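# Ease the spring clip off the empty spool's rod with the wedge

### The job

The spool on one of the two stands is empty and must be changed: take the square-handled wedge from the tool block, press it down between the lips of the spring clip on the empty spool's rod so that the clip is spread, then raise it a few millimetres off the base plate and draw it off the free end of the rod. Stand the clip upright in the aluminium tray with the wedge still in it, ready to be refitted, and let go. Leave the full spool's clip, the awl and the other things on the table where they are.

Things in the scene. Friction and masses are not known exactly. Their poses are not given: they have to be found in the camera images.
- stand_empty: Fixed plywood stand with the EMPTY spool (bare white core 19 mm thick between 46 mm flanges). Origin on the table under the middle of the clip's groove; the steel rod runs along the stand's x, free end to its -x. Base plate 12 mm thick, 64 mm wide, x = -45 to +127 mm; upright 68 mm high at x = 109 to 125 mm; spool at x = 34 to 104 mm.
- stand_empty_groove (a point): Point on the empty spool's rod axis in the middle of the clip's groove, 40 mm above the table; axes as the stand's. Along x: end collar 20 mm diameter at -16 (the rod's free end) to -10 mm; groove 12 mm diameter at -10 to +10 mm; shoulder 20 mm diameter at +10 to +32 mm.
- stand_full: Bystander: the same stand with a spool wound FULL of red thread (42 mm thick). Origin and axes as for the other stand. The two stands may be on either side.
- clip: Loose steel spring clip on the empty spool's rod, 130 g, 88 mm high. Origin under its foot (36 x 56 x 9 mm), which rests on the base plate 12 mm above the table and bears the press. x lies along the rod as the stand's x. Two jaws 14 mm wide (x) rise from the foot either side (y) of the rod, 14 mm apart there, too close to pass the collar until spread.
- clip_top (a point): Midway between the clip's lips, at their top, 88 mm above its origin; axes as the clip's. Lips flare to about 24 mm apart at the top; below them, 68 to 80 mm above the origin, the lugs are 5 mm apart. Forcing the lugs to 21 mm opens the jaws to 30 mm at the rod. The sprung jaws then grip the wedge and the clip goes along with it. Raise it about 4 mm (play to the rod: 9 mm) before drawing it: dragged on its foot it tips and jams.
- clip_left (a joint): How far the clip's +y jaw is sprung outwards, m: 0 closed, 0.008 with the wedge fully in, 0.012 stop; the spring pushes with 0.9 N closed and 4.5 N at 0.008.
- clip_right (a joint): The same for the clip's -y jaw.
- clip_other: Bystander: the same clip on the full spool's rod. Leave it.
- wedge: Loose hand wedge, 80 g, point down in a slot of the tool block. Origin at its tip (16 mm above the table at first), z up the tool. Steel blade 18 mm wide (x), thickness (y) 3 mm at the tip, 21 mm from 28 mm up. Guard 32 x 56 mm (x, y) at 44 to 50 mm; square wooden handle 22 x 22 mm from 50 to 112 mm. To spread the clip its y lies along the clip's y, either way round.
- wedge_handle (a point): Middle of the wedge's square handle, 90 mm above its tip: grip here from above on any two opposite faces; axes as the wedge's. Fully in, the guard is on the lips, the tip 44 mm above the clip's origin; pressing takes about 10 N. Skirts 26 mm apart (x) hang 10 mm below the guard, either side of the lips, and draw the clip along the rod.
- awl: Bystander: awl with a ROUND turned wooden handle and a round guard, 100 mm long, standing in the other slot of the tool block, 80 mm from the wedge. Origin at the lower end of its axis, 8 mm above the table. Wedge and awl may be in either slot.
- tool_block: Fixed wooden block 60 x 150 x 50 mm (x, y, z) with two slots 26 x 30 mm at y = +40 and -40 mm; origin under its middle. The wedge's skirts rest on its top.
- tray_floor (a point): Middle of the inner floor, 4 mm above the table, of the fixed square aluminium tray 130 x 130 mm, 16 mm high, walls 4 mm.
- thread_cone: Bystander: yellow thread cone, 60 mm diameter, 110 mm high, loose; origin under its middle.
- pin_dish: Bystander: black dish, 80 mm diameter, with a red pin cushion, loose; origin under its middle.
Mind the look-alikes: they are no part of the job. Leave any green, purple or red look-alike of the clip alone.

How it is judged:
By the outcome, as a careful person would: the job done as asked, in the order asked, and still so for the second after the job is handed in, with the robot touching nothing.
It also fails if it takes over 45 s, if anything falls off the work surface, if the arm or the gripper's body presses on something with over 40 N, if the wrist force passes 120 N, or if a joint passes its speed limit or range.

### The arm

A 6-joint arm with a two-finger parallel gripper is mounted at the origin on the work surface. World frame = base frame: x ahead of the robot, y to its left, z up, the work surface at z = 0. Lengths are in mm, angles in rad, forces in N, time in s.
With the tool pointing down it reaches from about 325 to 925 mm from the base axis. Payload 3.1 kg.
Tool frame: the origin (TCP) lies at the very end of the fingers, on their centre line; the grasp point (between the pads) lies 19 mm behind it (bot.pinch_z is the distance from the TCP to the grasp point, in mm); z points along the fingers, y is the line along which they close (so a half turn about z gives the same grasp; the last joint's range is limited). The gripper opens to 85 mm and grips with 20 to 120 N. Pads are 22 mm wide; open, the fingers measure 114 mm over their backs; the gripper's body (76 mm by 85 mm) begins 54 mm behind the grasp point. The pads swing forward as they close: fully open they stand 13 mm farther back than shut.
Start: joints at [-1.281, 0.217, 1.613, -0, 1.311, -0.112], TCP at [244.444, -575.227, 231.3] pointing down, gripper open.
Joint ranges: [-2.75, 2.75], [-0.78, 2.1], [0.31, 2.55], [-1.13, 4.27], [0.13, 2.63], [-2.58, 2.58]. Speed limits (rad/s): [2.79, 2.79, 3.14, 3.14, 3.14, 3.14].

### API

Orientations are given as [roll, pitch, yaw] about the fixed x, y, z axes, in that order (R = Rz(yaw) Ry(pitch) Rx(roll)).
In Python, from bench import monitor, cams, order, bot gives the robot as it stands.
- The arm moves only by the shell command python3 -m crank 'ROWS' [FORCE]. ROWS is JSON, a list of rows, each an object with "travel": the shift along the tool's x, y, z in m, a list of three; "rot": the turn, a rotation vector about the tool's x, y, z in rad, a list of three; "claw": the closure, from 0 (fully open) to 1 (shut). In form: [{"travel": [dx, dy, dz], "rot": [rx, ry, rz], "claw": claw}, ...]. A call has exactly 5 rows; each row is the pose to reach, as a shift and turn from the pose commanded when the call began, along the tool's axes at that moment; what a row does not reach only later rows make up. A row lasts 1/12 s, in which the tool goes at most 41.7 mm and 7.16 degrees, less where a joint would pass 70% of its speed; a pose out of reach is approached as far as the arm can. A call with a gripper value outside its range is refused whole. The fingers move at their own pace and stop on an object; FORCE is the grip in N (left out, the last holds). Time passes only in rows, so rows that repeat a pose let the fingers close, or fill a call up. It gives the time, the measured TCP pose, the force, the opening and the grip force at its end, in the units of the state.
- monitor.get_obs(): the state, without advancing time (a new reading comes with each control period).
- cams.camera(name): name is "scene" or "top" or "wrist"; returns the picture (480x640x3 uint8, red, green, blue); there is no depth.
- cams.get_calibration(name): a dict with "mtx" (3x3 intrinsics, pixels), "k1" (the pictures are not rectified: a ray, as slopes to the right and down, at radius r is drawn at 1 + k1 r^2 times it, then the intrinsics apply), "T" (4x4, takes a point from camera to world coordinates); the wrist camera has in their place "tool_from_camera" (4x4, takes a point from camera to tool coordinates, whose origin is the TCP and whose axes are the flange's). Camera axes: x right, y down, z forward; pixel columns grow to the right and rows downward; lengths in mm; the calibration is good to about 2 mm. A picture is of the moment at which its call begins: read the wrist's pose just before it. get_calibration takes no time and is no camera call.
- order.hand_in(): hands the job in; it is judged then, once.
The state is a dict: "time": time; "joints": joint angles; "qd": joint speeds; "joint_efforts": joint torques, N m; "tool_pos": TCP position; "tcp_rot": TCP orientation; "force": force on the tool from outside, world axes, zero at the start; "ft_torque": the same for the moment, N m; "finger_gap": opening from 0.0 (shut) to 1.0 (fully open); "grasp_force": force on a finger pad.
Only numpy, scipy, OpenCV 4.12 (cv2) and the standard library are available. Lean on these libraries where they do the work, as an engineer would, in place of code of your own. Each camera call takes 0.05 s, during which the arm holds its last target. There are 200 camera calls.

## Working session

There is one attempt and no reset: what is moved stays moved. The work goes in short steps, Python scripts to look and compute and a shell command to move; the robot and the scene stay as the last step left them, time stands still between calls to the robot, and variables do not carry over. Pictures are saved under pics/ and viewed, at most 12 in all, crops included, and the job is handed in when it is done.

```bash
ls; mkdir -p pics; python3 - <<'E'
from bench import monitor,cams,order,bot
import cv2
o=monitor.get_obs();print(o, bot.pinch_z)
for n in("scene","top"):
    cv2.imwrite(f"pics/{n}0.png",cams.camera(n)[:,:,::-1]); c=cams.get_calibration(n);print(n,c)
print(cams.get_calibration("wrist"))
E
```

```text
pics
{'time': 0.0, 'joints': array([-1.28117378e+00,  2.17770943e-01,  1.61493929e+00,  1.09554835e-05,
        1.31130451e+00, -1.12190917e-01]), 'qd': array([ 9.23596369e-05, -3.54073338e-04, -5.17464515e-04, -3.16982912e-04,
       -4.75806508e-04, -1.36072335e-03]), 'joint_efforts': array([-9.20733373e-05, -3.96844769e+01, -3.03851473e+01, -1.47547689e-04,
        9.68112960e-03, -9.40953981e-06]), 'tool_pos': array([ 244.22263685, -574.41671345,  229.95517585]), 'tcp_rot': array([-3.13918698e+00, -2.81681210e-04,  4.01810303e-01]), 'force': array([-0.71715494, -0.2430825 ,  0.26000661]), 'ft_torque': array([0.07363205, 0.03660436, 0.01365529]), 'grasp_force': 0.0, 'finger_gap': 1.0038173421427452} 18.700000000000003
scene {'mtx': array([[481.39193994,   0.        , 320.52380091],
       [  0.        , 481.39193994, 235.35573895],
       [  0.        ,   0.        ,   1.        ]]), 'k1': -0.11264948153705323, 'T': array([[-4.28742687e-02,  7.63885020e-01, -6.43926605e-01,
         1.18685011e+03],
       [ 9.99064086e-01,  3.64723706e-02, -2.32533403e-02,
         4.95801148e+01
[... 570 characters left out ...]
-1.32092115e-01, -9.91182326e-01,
         1.19028539e+03],
       [ 0.00000000e+00,  0.00000000e+00,  0.00000000e+00,
         1.00000000e+00]])}
{'mtx': array([[387.40342885,   0.        , 319.74100893],
       [  0.        , 387.40342885, 238.93214104],
       [  0.        ,   0.        ,   1.        ]]), 'k1': -0.023868285922135468, 'tool_from_camera': array([[-4.60955094e-04, -9.50982775e-01, -3.09243510e-01,
         7.88488292e+01],
       [ 9.99999277e-01, -9.47726044e-05, -1.19914448e-03,
         1.02614357e+00],
       [ 1.11105793e-03, -3.09243839e-01,  9.50982131e-01,
        -1.43263560e+02],
       [ 0.00000000e+00,  0.00000000e+00,  0.00000000e+00,
         1.00000000e+00]])}
```

View pics/top0.png

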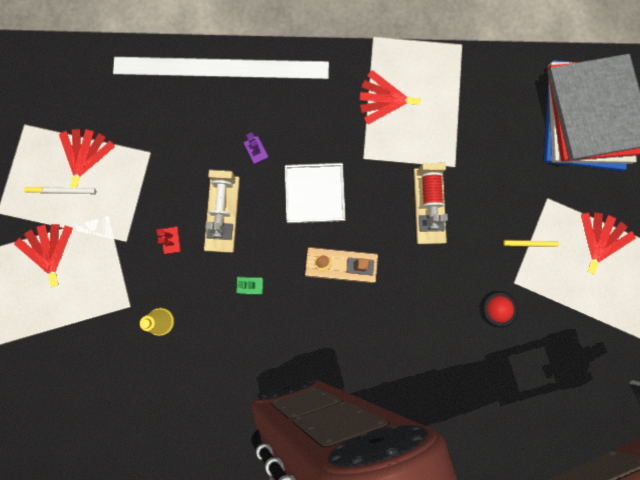

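View pics/scene0.png

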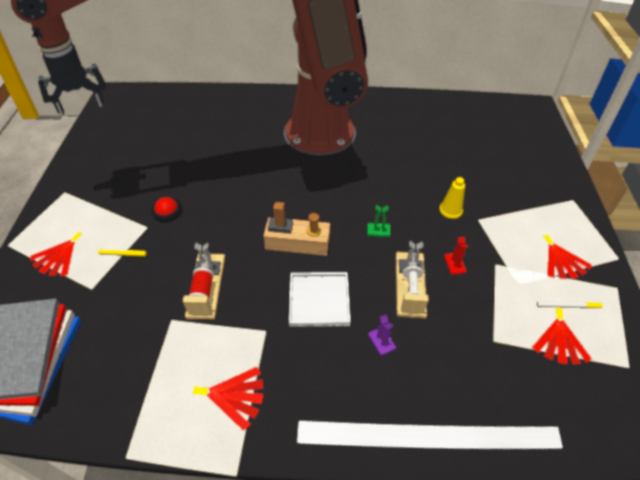

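The empty stand is at top-image (220,212) with its clip near (217,230), so the free end faces the robot. The wedge has a dark guard and sits in the block's right slot at (362,265). The tray is at (315,193). In the scene image the same three are at (411,285), (279,218) and (320,298).

```bash
cat > h.py <<'E'
import numpy as np,cv2
from scipy.spatial.transform import Rotation as R
from bench import monitor,cams
def T_of(n,obs=None):
    c=cams.get_calibration(n)
    if n!="wrist": return c,c["T"]
    W=np.eye(4);W[:3,:3]=R.from_euler('xyz',obs["tcp_rot"]).as_matrix();W[:3,3]=obs["tool_pos"]
    return c,W@c["tool_from_camera"]
def cast(n,px,z,obs=None):
    c,T=T_of(n,obs)
    px=np.array(px,float).reshape(-1,1,2)
    d=cv2.undistortPoints(px,c["mtx"],np.array([c["k1"],0,0,0.])).reshape(-1,2)
    d=np.c_[d,np.ones(len(d))]@T[:3,:3].T
    return T[:3,3]+d*((z-T[2,3])/d[:,2:])
def proj(n,P,obs=None):
    c,T=T_of(n,obs);Ti=np.linalg.inv(T)
    return cv2.projectPoints(np.array(P,float).reshape(-1,3),cv2.Rodrigues(Ti[:3,:3])[0],Ti[:3,3],c["mtx"],np.array([c["k1"],0,0,0.]))[0].reshape(-1,2)
E
python3 - <<'E'
from h import *
im=cv2.imread("pics/top0.png");hsv=cv2.cvtColor(im,cv2.COLOR_BGR2HSV)
wood=cv2.inRange(hsv,(10,50,110),(28,200,255))
white=cv2.inRange(hsv,(0,0,150),(180,40,255))
def blob(m,x0,y0,x1,y1,z,nm,k=5):
    s=np.zeros_like(m);s[y0:y1,x0:x1]=m[y0:y1,x0:x1]
    s=cv2.morphologyEx(s,cv2.MORPH_OPEN,np.ones((2,2)))
    pts=np.argwhere(s)[:,::-1]
    P=cast("top",pts,z)[:,:2].astype(np.float32)
    r=cv2.minAreaRect(P);print(nm,len(pts),np.round(r[0],1),np.round(r[1],1),round(r[2],1),np.round(cv2.boxPoints(r)).tolist())
blob(wood,195,190,245,260,12,"empty plate near part")
blob(wood,195,165,245,260,12,"empty plate all")
blob(wood,295,240,390,290,50,"block")
blob(white,275,155,355,230,16,"tray")
# grey clip & wedge guard
big=cv2.resize(np.hstack([im[160:260,190:250],im[160:260,290:390]]),None,fx=5,fy=5,interpolation=cv2.INTER_CUBIC)
cv2.imwrite("pics/c1.png",big)
E
```

```text
empty plate near part 1118 [536.  231.4] [ 65.9 140.9] 87.5 [[464.0, 202.0], [605.0, 195.0], [608.0, 261.0], [467.0, 267.0]]
empty plate all 1530 [557.6 230.5] [ 70.6 185.5] 89.4 [[464.0, 196.0], [650.0, 194.0], [651.0, 265.0], [465.0, 267.0]]
block 1831 [438.9 -36.5] [152.3  63. ] 85.5 [[402.0, -110.0], [464.0, -115.0], [476.0, 37.0], [413.0, 42.0]]
tray 3343 [602.3  23.7] [131.9 131.1] 3.3 [[533.0, 85.0], [540.0, -46.0], [672.0, -38.0], [664.0, 93.0]]
```

View pics/c1.png

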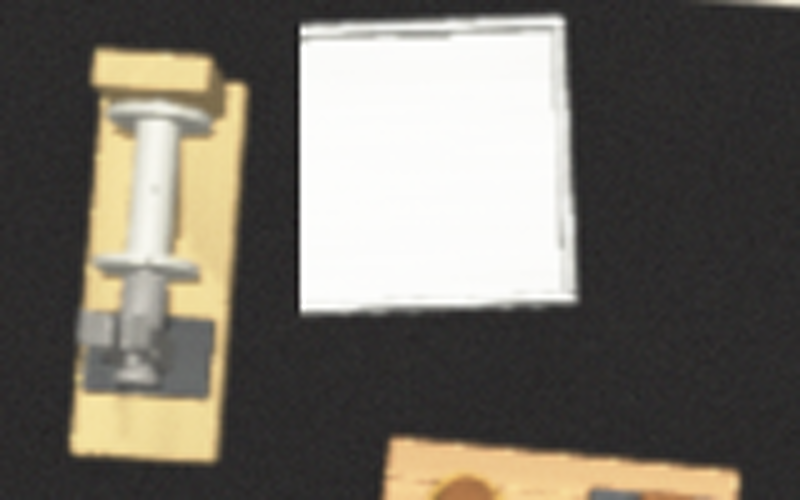

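The crop confirms the clip straddles the empty spool's rod, with its foot square to the plate. The block's right slot holds the wedge. I'm going above the wedge next.

```bash
cat > to.py <<'E'
import sys
from h import *
x,y,z,yaw=map(float,sys.argv[1:5]);o=monitor.get_obs()
M=R.from_euler('xyz',o["tcp_rot"]);G=R.from_euler('xyz',[np.pi,0,yaw])
print("t",round(o["time"],2),"pos",o["tool_pos"].round(1),"rpy",o["tcp_rot"].round(3),"F",o["force"].round(1),"gap",round(o["finger_gap"],3),"gf",round(o["grasp_force"],1))
print("travel",(M.inv().apply(np.array([x,y,z])-o["tool_pos"])/1000).round(4),"rot",(M.inv()*G).as_rotvec().round(3))
E
python3 to.py 436 -76 220 1.492
```

```text
t 0.1 pos [ 244.2 -574.5  230.1] rpy [-3.139 -0.     0.402] F [-0.  -0.5 -0.4] gap 1.002 gf 0.0
travel [ 0.3714 -0.3838  0.011 ] rot [-2.00e-03 -1.00e-03 -1.09e+00]
```

```bash
python3 -m crank '[{"travel":[0.028,-0.029,0.001],"rot":[0,0,-0.1],"claw":0},{"travel":[0.056,-0.058,0.002],"rot":[0,0,-0.2],"claw":0},{"travel":[0.084,-0.087,0.003],"rot":[0,0,-0.3],"claw":0},{"travel":[0.112,-0.116,0.004],"rot":[0,0,-0.4],"claw":0},{"travel":[0.140,-0.145,0.004],"rot":[0,0,-0.5],"claw":0}]'; python3 to.py 436 -76 220 1.492
```

```text
time: 0.52
tool_pos: [316.5, -384.8, 226.3]
tcp_rot: [-3.14, -0.001, 0.906]
force: [0.7, -0.3, 0.2]
finger_gap: 0.995
grasp_force: 0.0
t 0.52 pos [ 316.5 -384.8  226.3] rpy [-3.14e+00 -1.00e-03  9.06e-01] F [ 0.7 -0.3  0.2] gap 0.995 gf 0.0
travel [ 0.3167 -0.0965  0.0067] rot [-0.001 -0.001 -0.586]
```

```bash
python3 -m crank '[{"travel":[0.039,-0.012,0.001],"rot":[0,0,-0.12],"claw":0},{"travel":[0.078,-0.024,0.002],"rot":[0,0,-0.24],"claw":0},{"travel":[0.117,-0.036,0.003],"rot":[0,0,-0.36],"claw":0},{"travel":[0.156,-0.048,0.004],"rot":[0,0,-0.48],"claw":0},{"travel":[0.195,-0.060,0.005],"rot":[0,0,-0.586],"claw":0}]'; python3 to.py 436 -76 220 1.492
```

```text
time: 0.93
tool_pos: [390.4, -194.8, 221.9]
tcp_rot: [-3.141, -0.0, 1.493]
force: [0.4, -0.8, 1.3]
finger_gap: 0.998
grasp_force: 0.0
t 0.93 pos [ 390.4 -194.8  221.9] rpy [-3.141 -0.     1.493] F [ 0.4 -0.8  1.3] gap 0.998 gf 0.0
travel [0.122  0.0362 0.0019] rot [-0.    -0.     0.001]
```

```bash
python3 -m crank '[{"travel":[0.039,0.012,0.001],"rot":[0,0,0],"claw":0},{"travel":[0.078,0.024,0.002],"rot":[0,0,0],"claw":0},{"travel":[0.110,0.034,0.002],"rot":[0,0,0],"claw":0},{"travel":[0.122,0.0362,0.002],"rot":[0,0,0],"claw":0},{"travel":[0.122,0.0362,0.002],"rot":[0,0,0],"claw":0}]'; python3 - <<'E'
from h import *
o=monitor.get_obs();im=cams.camera("wrist")[:,:,::-1];cv2.imwrite("pics/w1.png",im)
print(o["tool_pos"],o["tcp_rot"]);print(proj("wrist",[[436,-76,128],[443,3,108]],o))
E
```

```text
time: 1.35
tool_pos: [436.8, -75.4, 219.8]
tcp_rot: [-3.141, -0.001, 1.493]
force: [-0.8, -0.4, -0.4]
finger_gap: 1.002
grasp_force: 0.0
[436.75295063 -75.3969054  219.80402776] [-3.14076618e+00 -1.21186591e-03  1.49260462e+00]
[[318.90258222 243.05593818]
 [320.1598983  113.15224141]]
```

View pics/w1.png

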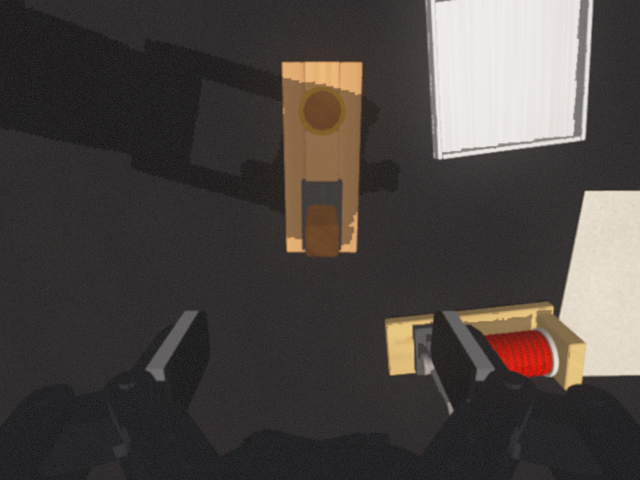

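The wrist view shows the square handle's top centred at about (322,239), with its far edge at row 255. The guard is dark at (322,193) and lines up with the block, and the round awl is at (322,110).

```bash
python3 - <<'E'
from h import *
o=monitor.get_obs()
im=cv2.imread("pics/w1.png");
print(im[196:262:3,322].tolist());print(im[240,298:348:2].tolist())
print(cast("wrist",[[305,240],[340,240],[322.5,256],[322.5,239]],128,o).round(1))
print(cast("wrist",[[303,181],[341,181],[283,63],[361,63]],[66],o).round(1))
E
python3 to.py 436 -76 86 1.492
```

```text
[[57, 59, 65], [65, 65, 71], [63, 65, 68], [51, 66, 92], [45, 69, 100], [40, 66, 96], [38, 65, 97], [32, 64, 94], [40, 66, 98], [36, 64, 94], [36, 64, 101], [42, 67, 104], [38, 70, 106], [44, 71, 109], [41, 69, 105], [41, 69, 105], [45, 75, 113], [45, 74, 113], [42, 71, 108], [38, 68, 103], [41, 59, 85], [44, 46, 54]]
[[109, 170, 224], [110, 164, 220], [74, 98, 126], [52, 58, 72], [44, 68, 105], [43, 70, 108], [36, 68, 106], [46, 78, 116], [38, 73, 111], [36, 72, 110], [47, 74, 111], [39, 66, 104], [44, 68, 105], [34, 72, 107], [41, 70, 110], [46, 76, 112], [39, 71, 108], [48, 73, 110], [38, 70, 106], [39, 69, 103], [41, 63, 92], [60, 63, 76], [68, 102, 134], [68, 103, 137], [70, 104, 138]]
[[427.  -75.  128. ]
 [449.3 -76.8 128. ]
 [437.3 -86.7 128. ]
 [438.2 -75.2 128. ]]
[[425.6 -47.3  66. ]
 [454.8 -49.7  66. ]
 [419.3  37.2  66. ]
 [474.2  32.8  66. ]]
t 1.4 pos [436.5 -77.  219.8] rpy [-3.141  0.     1.491] F [-0.7  0.2 -0.3] gap 1.001 gf 0.0
travel [ 0.001  -0.0004  0.1338] rot [-0.001  0.    -0.001]
```

```bash
python3 -m crank '[{"travel":[0.001,0.0015,0.035],"rot":[0,0,0],"claw":0},{"travel":[0.001,0.0015,0.07],"rot":[0,0,0],"claw":0},{"travel":[0.001,0.0015,0.105],"rot":[0,0,0],"claw":0},{"travel":[0.001,0.0015,0.128],"rot":[0,0,0],"claw":0},{"travel":[0.001,0.0015,0.133],"rot":[0,0,0],"claw":0}]' 80; python3 -m crank '[{"travel":[0,0,0],"rot":[0,0,0],"claw":1},{"travel":[0,0,0],"rot":[0,0,0],"claw":1},{"travel":[0,0,0],"rot":[0,0,0],"claw":1},{"travel":[0,0,0],"rot":[0,0,0],"claw":1},{"travel":[0,0,0],"rot":[0,0,0],"claw":1}]' 80;python3 to.py 438 -76 87 1.492
```

```text
time: 1.82
tool_pos: [433.5, -77.3, 82.5]
tcp_rot: [-3.132, -0.002, 1.486]
force: [-0.9, 0.8, -0.6]
finger_gap: 1.001
grasp_force: 0.0
time: 2.23
tool_pos: [439.7, -78.0, 89.1]
tcp_rot: [3.138, 0.001, 1.488]
force: [-0.7, -0.1, 1.6]
finger_gap: 0.298
grasp_force: 1.2
t 2.23 pos [439.7 -78.   89.1] rpy [3.138e+00 1.000e-03 1.488e+00] F [-0.7 -0.1  1.6] gap 0.298 gf 1.2
travel [ 0.0019 -0.0019  0.0021] rot [ 0.004  0.001 -0.004]
```

```bash
python3 -m crank '[{"travel":[0,0,0],"rot":[0,0,0],"claw":1},{"travel":[0,0,0],"rot":[0,0,0],"claw":1},{"travel":[0,0,0],"rot":[0,0,0],"claw":1},{"travel":[0,0,0],"rot":[0,0,0],"claw":1},{"travel":[0,0,0],"rot":[0,0,0],"claw":1}]' 80;python3 to.py 438 -76 87 1.492
python3 -m crank '[{"travel":[0,0,-0.02],"rot":[0,0,0],"claw":1},{"travel":[0,0,-0.045],"rot":[0,0,0],"claw":1},{"travel":[0,0,-0.08],"rot":[0,0,0],"claw":1},{"travel":[0,0,-0.115],"rot":[0,0,0],"claw":1},{"travel":[0,0,-0.125],"rot":[0,0,0],"claw":1}]';python3 to.py 510.5 232.4 215 1.525
```

```text
time: 2.65
tool_pos: [439.2, -77.7, 88.5]
tcp_rot: [3.14, 0.001, 1.488]
force: [-1.4, 0.3, 5.8]
finger_gap: 0.248
grasp_force: 78.9
t 2.65 pos [439.2 -77.7  88.5] rpy [3.140e+00 1.000e-03 1.488e+00] F [-1.4  0.3  5.8] gap 0.248 gf 78.9
travel [ 0.0016 -0.0013  0.0015] rot [ 0.002  0.001 -0.004]
time: 3.07
tool_pos: [441.2, -78.3, 217.9]
tcp_rot: [3.132, 0.002, 1.488]
force: [1.8, -0.8, -0.7]
finger_gap: 0.254
grasp_force: 78.5
t 3.07 pos [441.2 -78.3 217.9] rpy [3.132e+00 2.000e-03 1.488e+00] F [ 1.8 -0.8 -0.7] gap 0.254 gf 78.5
travel [0.3153 0.0433 0.0025] rot [ 0.009  0.002 -0.037]
```

```bash
python3 -m crank '[{"travel":[0.036,0.01,0],"rot":[0,0,0],"claw":1},{"travel":[0.072,0.02,0],"rot":[0,0,-0.01],"claw":1},{"travel":[0.108,0.032,0],"rot":[0,0,-0.02],"claw":1},{"travel":[0.144,0.042,0],"rot":[0,0,-0.037],"claw":1},{"travel":[0.175,0.051,0],"rot":[0,0,-0.037],"claw":1}]'
python3 -m crank '[{"travel":[0.025,0.004,0.001],"rot":[0,0,0],"claw":1},{"travel":[0.036,0.004,0.001],"rot":[0,0,0],"claw":1},{"travel":[0.036,0.004,0.001],"rot":[0,0,0],"claw":1},{"travel":[0.036,0.004,0.001],"rot":[0,0,0],"claw":1},{"travel":[0.036,0.004,0.001],"rot":[0,0,0],"claw":1}]'
python3 - <<'E'
from h import *
import pickle
o=monitor.get_obs();im=cams.camera("wrist")[:,:,::-1];cv2.imwrite("pics/w2.png",im);pickle.dump(o,open("w2.pkl","wb"))
print(o["tool_pos"],o["tcp_rot"]);print(proj("wrist",[[510.5,232.4,100],[465.6,202,12],[467,267,12]],o))
E
```

```text
time: 3.48
tool_pos: [503.4, 95.0, 211.3]
tcp_rot: [-3.141, -0.0, 1.526]
force: [0.1, -0.0, -0.6]
finger_gap: 0.243
grasp_force: 78.5
time: 3.9
tool_pos: [508.6, 127.4, 210.7]
tcp_rot: [-3.14, 0.001, 1.524]
force: [-0.0, -0.2, -1.1]
finger_gap: 0.245
grasp_force: 78.5
[508.59682533 127.40448307 210.71830375] [-3.14045341e+00  1.06933909e-03  1.52416560e+00]
[[315.13536253  67.22241203]
 [265.32764747 120.53816874]
 [259.94494499  35.9026159 ]]
```

View pics/w2.png

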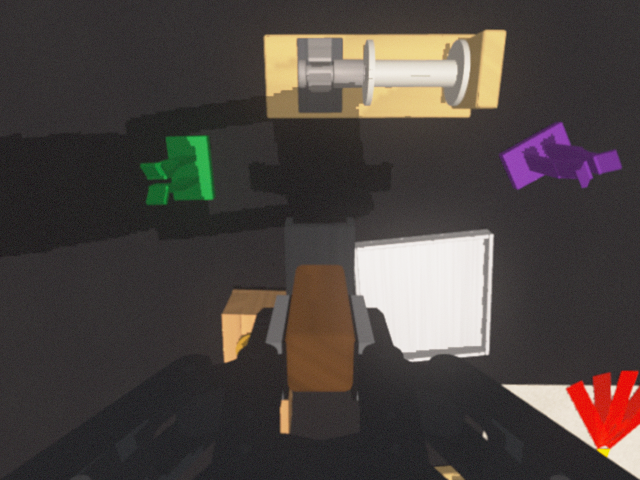

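The wrist view shows the wedge held upright. The clip is at about (320,68), its foot spans columns 298-342 and rows 38-111, and the plate's near corners are at (267,117) and (265,36). The tray is at (425,295).

```bash
python3 - <<'E'
from h import *
import pickle
o=pickle.load(open("w2.pkl","rb"))
print("plate",cast("wrist",[[267,117],[265,36],[470,117]],12,o).round(1).tolist())
print("foot",cast("wrist",[[298,38],[342,38],[298,111],[342,111]],21,o).round(1).tolist())
im=cv2.imread("pics/w2.png");cv2.imwrite("pics/c2.png",cv2.resize(im[25:125,255:375],None,fx=6,fy=6,interpolation=cv2.INTER_CUBIC))
E
```

```text
plate [[467.3, 204.8, 12.0], [471.0, 266.7, 12.0], [638.7, 197.0, 12.0]]
foot [[497.6, 262.4, 21.0], [531.8, 260.8, 21.0], [494.2, 208.3, 21.0], [530.2, 206.6, 21.0]]
```

View pics/c2.png

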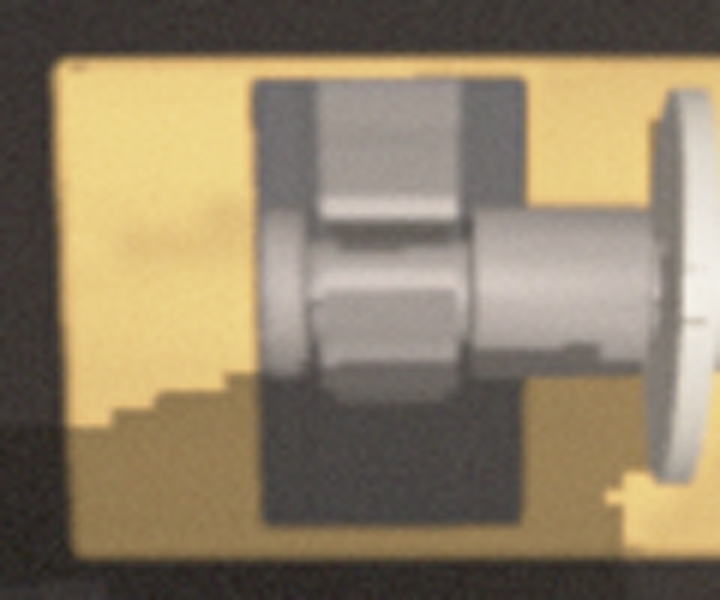

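The crop shows the clip's upper lip at crop rows 80-222, the lower lip at rows 290-400, and the gap between lugs centred at about row 256. Jaw columns are 318-460, which is image column 320 and row 65-68.

```bash
python3 - <<'E'
from h import *
import pickle
o=pickle.load(open("w2.pkl","rb"))
print(cast("wrist",[[320,67.7]],92,o).round(1),cast("wrist",[[320,65],[308,65],[331.7,65]],100,o).round(1))
E
python3 to.py 513.5 234 210 1.53
```

```text
[[513.5 232.8  92. ]] [[513.5 233.5 100. ]
 [506.3 233.8 100. ]
 [520.6 233.2 100. ]]
t 3.95 pos [508.8 127.2 210.9] rpy [-3.141e+00  1.000e-03  1.523e+00] F [-1.  -0.8 -0.3] gap 0.244 gf 78.5
travel [ 0.1069 -0.0003  0.0009] rot [-0.001  0.001 -0.007]
```

```bash
python3 - <<'E'
from h import *
import pickle
o=pickle.load(open("w2.pkl","rb"));im=cv2.imread("pics/w2.png")
g=im[:,:,:].astype(int).sum(2)
print("col322",[(r,g[r,322]) for r in range(210,228,2)],[(r,im[r,322].tolist()) for r in range(380,400,2)],[(r,im[r,322].tolist()) for r in range(425,440,2)])
print("guard",cast("wrist",[[287,219],[355,219]],188.3,o).round(1)," bot edge",cast("wrist",[[322,433]],188.3,o).round(1))
print("handle top",cast("wrist",[[288,390],[352,390],[294,265],[346,265]],250.3,o).round(1))
print("handle base",cast("wrist",[[296,265],[344,265]],188.3,o).round(1))
E
```

```text
col322 [(210, np.int64(128)), (212, np.int64(122)), (214, np.int64(123)), (216, np.int64(134)), (218, np.int64(124)), (220, np.int64(123)), (222, np.int64(133)), (224, np.int64(168)), (226, np.int64(189))] [(380, [50, 79, 119]), (382, [42, 74, 112]), (384, [45, 75, 112]), (386, [50, 77, 117]), (388, [44, 75, 112]), (390, [45, 71, 104]), (392, [52, 52, 66]), (394, [51, 50, 57]), (396, [51, 54, 58]), (398, [48, 49, 52])] [(425, [50, 45, 50]), (427, [47, 49, 51]), (429, [49, 47, 51]), (431, [46, 46, 54]), (433, [47, 44, 52]), (435, [46, 49, 50]), (437, [49, 47, 51]), (439, [45, 42, 46])]
guard [[495.6 161.8 188.3]
 [525.7 160.4 188.3]]  bot edge [[505.7  41.5 188.3]]
handle top [[498.  121.1 250.3]
 [518.7 120.2 250.3]
 [502.9 164.5 250.3]
 [517.9 163.8 250.3]]
handle base [[498.1 139.8 188.3]
 [520.2 138.8 188.3]]
```

```bash
python3 -m crank '[{"travel":[0.035,0,0],"rot":[0,0,0],"claw":1},{"travel":[0.07,0,0],"rot":[0,0,0],"claw":1},{"travel":[0.095,-0.001,0],"rot":[0,0,0],"claw":1},{"travel":[0.1035,-0.001,0],"rot":[0,0,0],"claw":1},{"travel":[0.1035,-0.001,0],"rot":[0,0,0],"claw":1}]'
python3 - <<'E'
from h import *
import pickle
for n in ("scene","top"):
    cv2.imwrite(f"pics/{n}3.png",cams.camera(n)[:,:,::-1])
o=monitor.get_obs();im=cams.camera("wrist")[:,:,::-1];cv2.imwrite("pics/w3.png",im);pickle.dump(o,open("w3.pkl","wb"))
s=cv2.imread("pics/scene3.png")[130:330,310:510]
cv2.imwrite("pics/c3.png",np.hstack([cv2.resize(s,(400,400),interpolation=2),cv2.resize(im[180:460,180:460],(400,400))]))
E
python3 to.py 513 231 190 1.525
```

```text
time: 4.37
tool_pos: [513.0, 232.4, 211.4]
tcp_rot: [3.141, 0.0, 1.526]
force: [0.2, -0.3, -0.4]
finger_gap: 0.247
grasp_force: 78.5
t 4.52 pos [513.  230.3 211.2] rpy [-3.141e+00  1.000e-03  1.524e+00] F [-0.6  0.2 -1. ] gap 0.245 gf 78.5
travel [ 0.0007 -0.      0.0212] rot [-0.     0.001 -0.001]
```

View pics/c3.png

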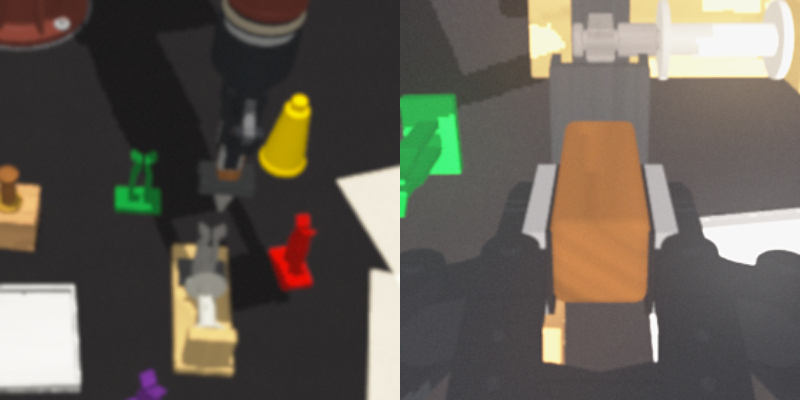

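In the scene crop the blade tip, at full image (421,234), is just above the clip's lips at about (415,243). In the wrist crop the handle is square in the pads.

```bash
python3 - <<'E'
from h import *
print(proj("scene",[[513.5,233.3,138.8],[513.5,233.5,100],[513.5,233.5,92],[513.5,261,24]]).round(1))
im=cv2.imread("pics/scene3.png")
print(cast("scene",[[421.3,234.5]],138.8).round(1))
g=cv2.cvtColor(im,cv2.COLOR_BGR2GRAY)
for r in (222,226,230,233,236,240,243,246,250): print(r,g[r,402:432].tolist())
E
```

```text
[[417.8 232.2]
 [415.1 243.7]
 [414.6 246. ]
 [421.8 264.8]]
[[519.6 240.2 138.8]]
222 [27, 27, 28, 25, 26, 27, 31, 38, 48, 56, 56, 57, 55, 57, 57, 58, 58, 59, 59, 59, 58, 59, 60, 59, 59, 57, 58, 58, 57, 57]
226 [26, 26, 25, 27, 27, 28, 31, 38, 44, 48, 49, 49, 50, 51, 54, 60, 66, 67, 65, 65, 64, 64, 62, 59, 57, 56, 55, 55, 56, 56]
230 [29, 27, 28, 28, 26, 28, 29, 28, 26, 28, 25, 27, 27, 31, 39, 61, 85, 100, 104, 105, 102, 95, 82, 61, 41, 30, 29, 33, 39, 41]
233 [28, 27, 28, 28, 26, 28, 28, 27, 28, 27, 26, 26, 26, 28, 30, 42, 68, 88, 97, 93, 77, 55, 38, 30, 29, 26, 27, 28, 29, 35]
236 [27, 28, 28, 29, 27, 29, 31, 32, 35, 33, 38, 40, 41, 40, 42, 42, 49, 54, 57, 52, 45, 44, 39, 34, 29, 27, 27, 28, 29, 27]
240 [44, 45, 42, 44, 44, 43, 47, 51, 55, 55, 49, 46, 45, 43, 44, 44, 44, 46, 47, 47, 47, 44, 44, 41, 37, 31, 29, 27, 27, 27]
243 [44, 44, 44, 43, 44, 46, 54, 75, 94, 99, 93, 82, 68, 55, 59, 68, 78, 86, 94, 93, 81, 63, 48, 44, 41, 39, 34, 29, 28, 26]
246 [43, 44, 43, 44, 44, 44, 49, 66, 86, 97, 104, 101, 91, 78, 83, 97, 103, 104, 101, 98, 85, 65, 50, 46, 44, 44, 42, 36, 31, 28]
250 [50, 51, 51, 51, 51, 53, 65, 78, 90, 97, 99, 96, 80, 69, 80, 93, 89, 74, 54, 44, 41, 42, 44, 43, 44, 44, 44, 42, 39, 36]
```

```bash
python3 -m crank '[{"travel":[-0.003,0,0.01],"rot":[0,0,0],"claw":1},{"travel":[-0.003,0,0.02],"rot":[0,0,0],"claw":1},{"travel":[-0.003,0,0.03],"rot":[0,0,0],"claw":1},{"travel":[-0.003,0,0.033],"rot":[0,0,0],"claw":1},{"travel":[-0.003,0,0.033],"rot":[0,0,0],"claw":1}]'
python3 - <<'E'
from h import *
im=cams.camera("scene")[:,:,::-1];cv2.imwrite("pics/scene4.png",im)
g=cv2.cvtColor(im,cv2.COLOR_BGR2GRAY)
for r in range(226,256,2): print(r,g[r,402:432].tolist())
E
python3 to.py 513 231 190 1.525
```

```text
time: 4.93
tool_pos: [511.3, 228.1, 175.8]
tcp_rot: [-3.137, 0.002, 1.524]
force: [-0.2, 0.3, -0.9]
finger_gap: 0.251
grasp_force: 78.5
226 [27, 30, 38, 47, 54, 57, 57, 58, 58, 58, 59, 66, 76, 82, 80, 74, 70, 69, 70, 69, 69, 75, 76, 68, 61, 59, 57, 57, 55, 51]
228 [28, 30, 34, 44, 53, 57, 57, 57, 57, 58, 59, 63, 68, 73, 75, 77, 78, 81, 80, 79, 77, 75, 69, 62, 58, 58, 58, 56, 56, 52]
230 [26, 27, 35, 46, 55, 57, 57, 57, 57, 58, 58, 60, 64, 65, 66, 69, 71, 73, 74, 73, 72, 69, 64, 59, 58, 57, 57, 57, 57, 53]
232 [26, 30, 34, 46, 55, 59, 58, 59, 58, 59, 59, 59, 57, 57, 58, 58, 58, 60, 60, 60, 59, 60, 60, 59, 59, 59, 58, 58, 57, 55]
234 [27, 30, 39, 48, 54, 55, 55, 56, 55, 55, 56, 56, 57, 56, 55, 56, 58, 59, 58, 59, 57, 57, 58, 56, 56, 57, 57, 57, 56, 54]
236 [27, 31, 38, 45, 49, 50, 49, 51, 52, 55, 58, 62, 63, 61, 62, 61, 60, 61, 60, 58, 56, 55, 55, 54, 55, 55, 57, 55, 54, 50]
238 [30, 30, 32, 34, 37, 36, 38, 41, 44, 53, 70, 86, 95, 96, 96, 93, 92, 88, 79, 67, 54, 48, 46, 44, 45, 45, 46, 47, 43, 41]
240 [40, 40, 41, 43, 43, 43, 45, 51, 57, 59, 67, 85, 99, 104, 104, 103, 97, 85, 71, 57, 4
[... 424 characters left out ...]
]
248 [44, 44, 44, 44, 44, 44, 47, 57, 74, 90, 100, 100, 89, 79, 85, 97, 100, 95, 87, 76, 63, 51, 45, 43, 43, 40, 35, 31, 28, 26]
250 [53, 51, 50, 50, 50, 52, 63, 78, 90, 96, 100, 96, 81, 69, 80, 93, 91, 73, 57, 47, 45, 44, 43, 45, 44, 43, 41, 35, 30, 27]
252 [143, 143, 144, 142, 138, 124, 105, 98, 98, 100, 99, 91, 75, 69, 82, 95, 91, 81, 77, 81, 71, 56, 47, 44, 44, 43, 42, 39, 35, 30]
254 [196, 206, 207, 205, 198, 173, 133, 106, 104, 107, 107, 106, 103, 99, 98, 102, 109, 130, 161, 174, 151, 104, 63, 46, 44, 44, 43, 41, 37, 31]
t 4.98 pos [512.  228.5 176.9] rpy [-3.139e+00  1.000e-03  1.524e+00] F [-0.   1.4  0.5] gap 0.245 gf 78.5
travel [ 0.0026  0.0008 -0.0131] rot [-0.002  0.001 -0.001]
```

Tip and lip gap now share column 415, so I'm pressing.

```bash
python3 -m crank '[{"travel":[0,0,0.007],"rot":[0,0,0],"claw":1},{"travel":[0,0,0.014],"rot":[0,0,0],"claw":1},{"travel":[0,0,0.021],"rot":[0,0,0],"claw":1},{"travel":[0,0,0.028],"rot":[0,0,0],"claw":1},{"travel":[0,0,0.034],"rot":[0,0,0],"claw":1}]' 100
python3 to.py 512 228.5 128.5 1.524
```

```text
time: 5.4
tool_pos: [515.2, 230.0, 146.5]
tcp_rot: [3.136, -0.003, 1.525]
force: [-0.3, 1.0, 5.5]
finger_gap: 0.245
grasp_force: 99.8
t 5.4 pos [515.2 230.  146.5] rpy [ 3.136e+00 -3.000e-03  1.525e+00] F [-0.3  1.   5.5] gap 0.245 gf 99.8
travel [-0.0017 -0.0032  0.018 ] rot [ 0.006 -0.003  0.001]
```

```bash
python3 -m crank '[{"travel":[0,0,0.004],"rot":[0,0,0],"claw":1},{"travel":[0,0,0.008],"rot":[0,0,0],"claw":1},{"travel":[0,0,0.011],"rot":[0,0,0],"claw":1},{"travel":[0,0,0.013],"rot":[0,0,0],"claw":1},{"travel":[0,0,0.0145],"rot":[0,0,0],"claw":1}]'
python3 to.py 512 228.5 128.5 1.524
```

```text
time: 5.82
tool_pos: [513.1, 229.4, 129.7]
tcp_rot: [3.141, -0.001, 1.525]
force: [0.9, 1.4, 4.0]
finger_gap: 0.244
grasp_force: 99.7
t 5.82 pos [513.1 229.4 129.7] rpy [ 3.141e+00 -1.000e-03  1.525e+00] F [0.9 1.4 4. ] gap 0.244 gf 99.7
travel [-0.0009 -0.001   0.0012] rot [ 0.    -0.001  0.001]
```

```bash
python3 -m crank '[{"travel":[0,0,0.001],"rot":[0,0,0],"claw":1},{"travel":[0,0,0.001],"rot":[0,0,0],"claw":1},{"travel":[0,0,0.002],"rot":[0,0,0],"claw":1},{"travel":[0,0,0.002],"rot":[0,0,0],"claw":1},{"travel":[0,0,0.002],"rot":[0,0,0],"claw":1}]'
python3 to.py 512 228.5 128.5 1.524
```

```text
time: 6.23
tool_pos: [513.0, 229.2, 128.2]
tcp_rot: [3.141, -0.0, 1.525]
force: [-0.0, 1.2, 5.6]
finger_gap: 0.246
grasp_force: 100.0
t 6.23 pos [513.  229.2 128.2] rpy [ 3.141 -0.     1.525] F [-0.   1.2  5.6] gap 0.246 gf 100.0
travel [-0.0008 -0.001  -0.0003] rot [ 0.    -0.     0.001]
```

```bash
python3 -m crank '[{"travel":[0,0,0.001],"rot":[0,0,0],"claw":1},{"travel":[0,0,0.001],"rot":[0,0,0],"claw":1},{"travel":[0,0,0.002],"rot":[0,0,0],"claw":1},{"travel":[0,0,0.002],"rot":[0,0,0],"claw":1},{"travel":[0,0,0.002],"rot":[0,0,0],"claw":1}]'
python3 - <<'E'
from h import *
im=cams.camera("scene")[:,:,::-1];cv2.imwrite("pics/scene5.png",im)
w=cams.camera("wrist")[:,:,::-1]
cv2.imwrite("pics/c5.png",np.hstack([cv2.resize(im[190:330,350:490],(500,500),interpolation=2)]))
E
python3 to.py 512 228.5 128.5 1.524
```

```text
time: 6.65
tool_pos: [513.5, 229.6, 128.0]
tcp_rot: [3.14, -0.001, 1.525]
force: [-2.5, 1.1, 12.2]
finger_gap: 0.245
grasp_force: 100.8
t 6.75 pos [513.5 229.6 128.1] rpy [ 3.140e+00 -1.000e-03  1.525e+00] F [-2.3  1.3 12. ] gap 0.242 gf 100.8
travel [-0.0012 -0.0015 -0.0004] rot [ 0.001 -0.001  0.001]
```

View pics/c5.png

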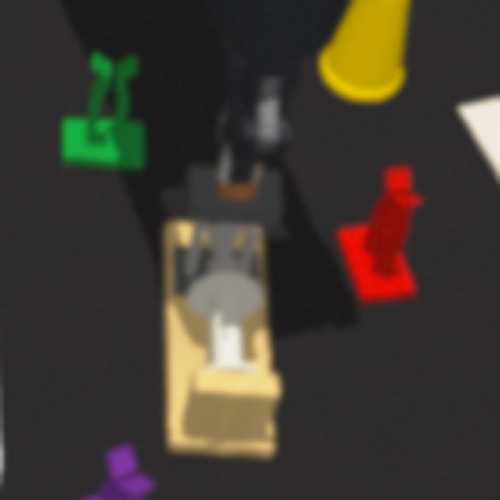

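The guard is on the lips and the jaws look spread; the force rose to 12 N with no further motion, TCP at 128. Next I raise the clip 4.5 mm.

```bash
python3 -m crank '[{"travel":[0,0,-0.002],"rot":[0,0,0],"claw":1},{"travel":[0,0,-0.004],"rot":[0,0,0],"claw":1},{"travel":[0,0,-0.006],"rot":[0,0,0],"claw":1},{"travel":[0,0,-0.007],"rot":[0,0,0],"claw":1},{"travel":[0,0,-0.007],"rot":[0,0,0],"claw":1}]'
python3 to.py 512 228.5 132.5 1.524
```

```text
time: 7.17
tool_pos: [512.0, 228.5, 131.8]
tcp_rot: [-3.14, 0.001, 1.525]
force: [0.3, 0.4, -2.5]
finger_gap: 0.241
grasp_force: 99.1
t 7.17 pos [512.  228.5 131.8] rpy [-3.140e+00  1.000e-03  1.525e+00] F [ 0.3  0.4 -2.5] gap 0.241 gf 99.1
travel [ 0.      0.     -0.0007] rot [-0.002  0.001  0.001]
```

Raised with the clip's weight on the tool. Drawing along tool −y, starting gently.

```bash
python3 -m crank '[{"travel":[0,-0.002,-0.0008],"rot":[0,0,0],"claw":1},{"travel":[0,-0.005,-0.0008],"rot":[0,0,0],"claw":1},{"travel":[0,-0.009,-0.0008],"rot":[0,0,0],"claw":1},{"travel":[0,-0.013,-0.0008],"rot":[0,0,0],"claw":1},{"travel":[0,-0.017,-0.0008],"rot":[0,0,0],"claw":1}]'
python3 to.py 437 232 132.5 1.524
```

```text
time: 7.58
tool_pos: [495.2, 229.8, 133.4]
tcp_rot: [-3.141, 0.0, 1.525]
force: [-0.5, 0.3, -1.9]
finger_gap: 0.243
grasp_force: 99.0
t 7.58 pos [495.2 229.8 133.4] rpy [-3.141  0.     1.525] F [-0.5  0.3 -1.9] gap 0.243 gf 99.0
travel [-0.0004 -0.0582  0.001 ] rot [-0.001  0.     0.001]
```

```bash
python3 -m crank '[{"travel":[0,-0.006,0.0005],"rot":[0,0,0],"claw":1},{"travel":[0,-0.014,0.0005],"rot":[0,0,0],"claw":1},{"travel":[0,-0.024,0.0005],"rot":[0,0,0],"claw":1},{"travel":[0,-0.034,0.0005],"rot":[0,0,0],"claw":1},{"travel":[0,-0.044,0.0005],"rot":[0,0,0],"claw":1}]'
python3 -m crank '[{"travel":[0,-0.01,0],"rot":[0,0,0],"claw":1},{"travel":[0,-0.02,0],"rot":[0,0,0],"claw":1},{"travel":[0,-0.03,-0.01],"rot":[0,0,0],"claw":1},{"travel":[0,-0.03,-0.03],"rot":[0,0,0],"claw":1},{"travel":[0,-0.03,-0.035],"rot":[0,0,0],"claw":1}]'
python3 - <<'E'
from h import *
im=cams.camera("scene")[:,:,::-1];cv2.imwrite("pics/scene6.png",im)
w=cams.camera("wrist")[:,:,::-1]
cv2.imwrite("pics/c6.png",np.hstack([cv2.resize(im[170:330,350:510],(400,400),interpolation=2),cv2.resize(w[60:460,120:520],(400,400))]))
E
python3 to.py 570 24 170 1.524
```

```text
time: 8.0
tool_pos: [450.5, 231.8, 133.0]
tcp_rot: [-3.141, 0.0, 1.525]
force: [-0.0, 0.5, -2.4]
finger_gap: 0.243
grasp_force: 99.0
time: 8.42
tool_pos: [422.3, 233.9, 170.4]
tcp_rot: [3.138, -0.002, 1.526]
force: [1.9, 0.7, -2.1]
finger_gap: 0.247
grasp_force: 98.9
t 8.52 pos [423.3 233.9 170. ] rpy [ 3.137e+00 -2.000e-03  1.525e+00] F [-0.2 -0.8 -1.7] gap 0.247 gf 98.9
travel [-0.2029  0.1562  0.0003] rot [ 0.005 -0.002  0.001]
```

View pics/c6.png

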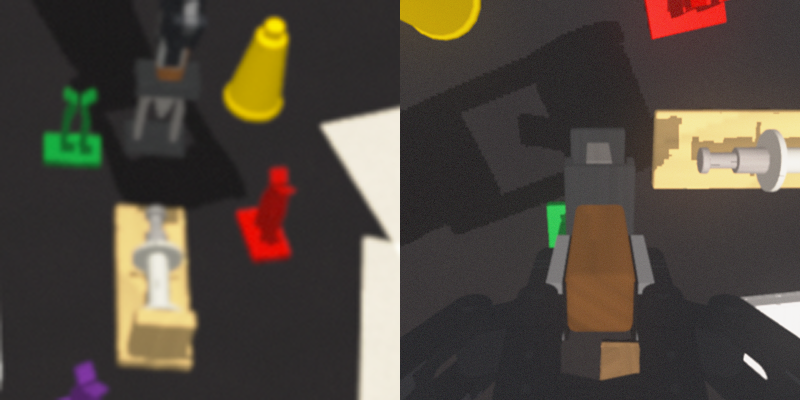

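The clip is off the rod and hangs upright on the wedge at crop (160,125), and the stand's rod is bare. I'm lifting clear of the green look-alike and going to the tray.

```bash
python3 - <<'E'
from h import *
import pickle
o=pickle.load(open("w2.pkl","rb"));print(cast("wrist",[[356,243],[493,232],[490,354]],16,o).round(1))
E
python3 -m crank '[{"travel":[0,0,-0.015],"rot":[0,0,0],"claw":1},{"travel":[0,0.005,-0.035],"rot":[0,0,0],"claw":1},{"travel":[0,0.02,-0.055],"rot":[0,0,0],"claw":1},{"travel":[-0.02,0.04,-0.07],"rot":[0,0,0],"claw":1},{"travel":[-0.045,0.06,-0.075],"rot":[0,0,0],"claw":1}]'
python3 to.py 602 20 245 1.524
```

```text
[[539.9  90.4  16. ]
 [665.5  95.2  16. ]
 [674.7 -35.7  16. ]]
time: 8.93
tool_pos: [481.8, 186.5, 245.5]
tcp_rot: [3.137, -0.002, 1.528]
force: [1.8, 1.0, -1.8]
finger_gap: 0.24
grasp_force: 98.8
t 8.93 pos [481.8 186.5 245.5] rpy [ 3.137e+00 -2.000e-03  1.528e+00] F [ 1.8  1.  -1.8] gap 0.24 gf 98.8
travel [-0.1612  0.1272  0.0007] rot [ 0.005 -0.002  0.004]
```

```bash
python3 -m crank '[{"travel":[-0.028,0.023,0],"rot":[0,0,0],"claw":1},{"travel":[-0.058,0.046,0],"rot":[0,0,0],"claw":1},{"travel":[-0.088,0.07,0],"rot":[0,0,0],"claw":1},{"travel":[-0.118,0.094,0],"rot":[0,0,0],"claw":1},{"travel":[-0.142,0.114,0],"rot":[0,0,0],"claw":1}]'
python3 -m crank '[{"travel":[-0.012,0.010,0.01],"rot":[0,0,0],"claw":1},{"travel":[-0.018,0.014,0.03],"rot":[0,0,0],"claw":1},{"travel":[-0.018,0.014,0.055],"rot":[0,0,0],"claw":1},{"travel":[-0.018,0.014,0.075],"rot":[0,0,0],"claw":1},{"travel":[-0.018,0.014,0.085],"rot":[0,0,0],"claw":1}]'
python3 - <<'E'
from h import *
im=cams.camera("scene")[:,:,::-1];cv2.imwrite("pics/scene7.png",im)
t=cams.camera("top")[:,:,::-1];cv2.imwrite("pics/top7.png",t)
cv2.imwrite("pics/c7.png",np.hstack([cv2.resize(im[190:350,240:400],(400,400),interpolation=2),cv2.resize(t[140:300,240:400],(400,400))]))
E
python3 to.py 604 21 122 1.524
```

```text
time: 9.35
tool_pos: [588.1, 35.7, 241.7]
tcp_rot: [-3.141, 0.001, 1.523]
force: [0.5, -0.1, -1.6]
finger_gap: 0.243
grasp_force: 98.8
time: 9.77
tool_pos: [597.6, 19.4, 153.1]
tcp_rot: [-3.134, -0.0, 1.524]
force: [-1.0, 0.5, -3.1]
finger_gap: 0.242
grasp_force: 98.9
t 9.87 pos [597.7  19.9 154.1] rpy [-3.134 -0.     1.524] F [-1.2  0.4 -2.1] gap 0.242 gf 98.9
travel [0.0014 0.0065 0.0321] rot [-0.007 -0.     0.   ]
```

View pics/c7.png

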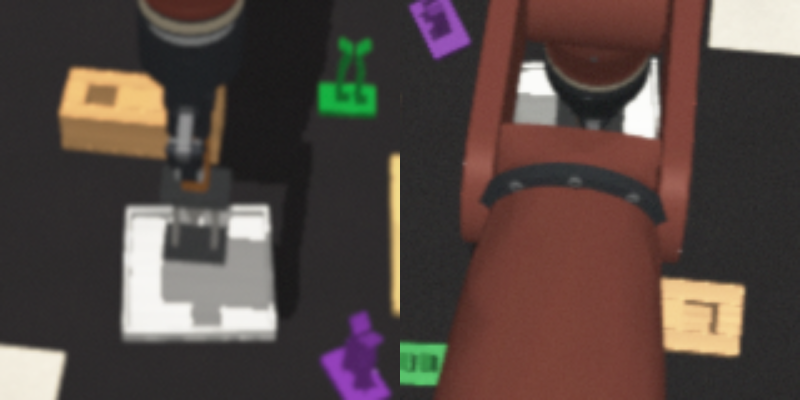

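The scene crop shows the clip, upright on the wedge, over the tray at about crop (197,235). I'm lowering it to the floor slowly.

```bash
python3 -m crank '[{"travel":[0.001,0.006,0.01],"rot":[0,0,0],"claw":1},{"travel":[0.001,0.006,0.019],"rot":[0,0,0],"claw":1},{"travel":[0.001,0.006,0.025],"rot":[0,0,0],"claw":1},{"travel":[0.001,0.006,0.029],"rot":[0,0,0],"claw":1},{"travel":[0.001,0.006,0.03],"rot":[0,0,0],"claw":1}]'
python3 -m crank '[{"travel":[0,0,0.001],"rot":[0,0,0],"claw":1},{"travel":[0,0,0.002],"rot":[0,0,0],"claw":1},{"travel":[0,0,0.003],"rot":[0,0,0],"claw":1},{"travel":[0,0,0.003],"rot":[0,0,0],"claw":1},{"travel":[0,0,0.003],"rot":[0,0,0],"claw":1}]'
python3 to.py 604 21 120 1.524
```

```text
time: 10.28
tool_pos: [605.8, 20.7, 127.3]
tcp_rot: [-3.14, -0.0, 1.525]
force: [0.1, 0.1, -1.7]
finger_gap: 0.246
grasp_force: 98.9
time: 10.7
tool_pos: [606.5, 20.5, 125.4]
tcp_rot: [3.141, 0.0, 1.525]
force: [-0.5, 1.0, -1.4]
finger_gap: 0.245
grasp_force: 98.9
t 10.7 pos [606.5  20.5 125.4] rpy [3.141 0.    1.525] F [-0.5  1.  -1.4] gap 0.245 gf 98.9
travel [ 0.0004 -0.0025  0.0054] rot [0.    0.    0.001]
```

```bash
python3 -m crank '[{"travel":[0,0,0.001],"rot":[0,0,0],"claw":1},{"travel":[0,0,0.002],"rot":[0,0,0],"claw":1},{"travel":[0,0,0.003],"rot":[0,0,0],"claw":1},{"travel":[0,0,0.004],"rot":[0,0,0],"claw":1},{"travel":[0,0,0.004],"rot":[0,0,0],"claw":1}]'
python3 -m crank '[{"travel":[0,0,0.0005],"rot":[0,0,0],"claw":1},{"travel":[0,0,0.001],"rot":[0,0,0],"claw":1},{"travel":[0,0,0.001],"rot":[0,0,0],"claw":1},{"travel":[0,0,0.001],"rot":[0,0,0],"claw":1},{"travel":[0,0,0.001],"rot":[0,0,0],"claw":1}]'
python3 to.py 604 21 120 1.524
```

```text
time: 11.12
tool_pos: [606.8, 20.4, 121.9]
tcp_rot: [3.141, 0.0, 1.525]
force: [-0.5, 0.4, 2.0]
finger_gap: 0.24
grasp_force: 99.4
time: 11.53
tool_pos: [607.1, 20.4, 120.8]
tcp_rot: [3.14, 0.0, 1.525]
force: [-0.4, -0.1, 4.1]
finger_gap: 0.245
grasp_force: 99.6
t 11.53 pos [607.1  20.4 120.8] rpy [3.14  0.    1.525] F [-0.4 -0.1  4.1] gap 0.245 gf 99.6
travel [ 0.0005 -0.0031  0.0008] rot [0.002 0.    0.001]
```

On the floor with a 4 N contact force. Opening, then rising straight up.

```bash
python3 -m crank '[{"travel":[0,0,0],"rot":[0,0,0],"claw":0.6},{"travel":[0,0,0],"rot":[0,0,0],"claw":0.5},{"travel":[0,0,0],"rot":[0,0,0],"claw":0.3},{"travel":[0,0,0],"rot":[0,0,0],"claw":0.1},{"travel":[0,0,0],"rot":[0,0,0],"claw":0}]'
python3 -m crank '[{"travel":[0,0,0],"rot":[0,0,0],"claw":0},{"travel":[0,0,0],"rot":[0,0,0],"claw":0},{"travel":[0,0,0],"rot":[0,0,0],"claw":0},{"travel":[0,0,-0.005],"rot":[0,0,0],"claw":0},{"travel":[0,0,-0.015],"rot":[0,0,0],"claw":0}]'
python3 -m crank '[{"travel":[0,0,-0.03],"rot":[0,0,0],"claw":0},{"travel":[0,0,-0.06],"rot":[0,0,0],"claw":0},{"travel":[0,0,-0.09],"rot":[0,0,0],"claw":0},{"travel":[0,0,-0.12],"rot":[0,0,0],"claw":0},{"travel":[0,0,-0.14],"rot":[0,0,0],"claw":0}]'
python3 - <<'E'
from h import *
im=cams.camera("scene")[:,:,::-1];cv2.imwrite("pics/scene8.png",im)
w=cams.camera("wrist")[:,:,::-1]
cv2.imwrite("pics/c8.png",np.hstack([cv2.resize(im[170:370,190:440],(500,400),interpolation=2),cv2.resize(w[60:460,160:460],(300,400))]))
E
```

```text
time: 11.95
tool_pos: [606.0, 20.5, 119.5]
tcp_rot: [-3.141, -0.0, 1.525]
force: [0.1, 0.5, 0.4]
finger_gap: 0.904
grasp_force: 0.0
time: 12.37
tool_pos: [605.1, 20.6, 134.1]
tcp_rot: [-3.138, -0.0, 1.525]
force: [-0.5, -0.1, 1.0]
finger_gap: 1.001
grasp_force: 0.0
time: 12.78
tool_pos: [607.8, 20.4, 280.4]
tcp_rot: [3.135, 0.0, 1.525]
force: [-0.3, -0.7, 0.9]
finger_gap: 0.998
grasp_force: 0.0
```

View pics/c8.png

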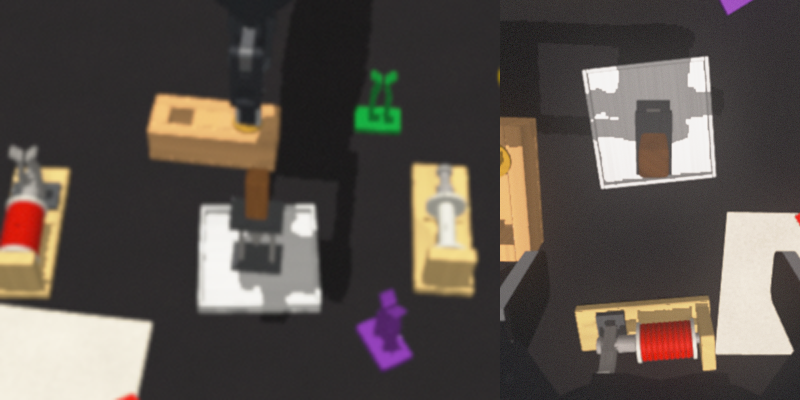

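The clip stands upright in the tray with the wedge in it, foot at crop (257,258). The bystanders are untouched. I'll let the arm settle and hand in.

```bash
python3 -m crank '[{"travel":[0,0,0],"rot":[0,0,0],"claw":0},{"travel":[0,0,0],"rot":[0,0,0],"claw":0},{"travel":[0,0,0],"rot":[0,0,0],"claw":0},{"travel":[0,0,0],"rot":[0,0,0],"claw":0},{"travel":[0,0,0],"rot":[0,0,0],"claw":0}]'
python3 -c "
from bench import order;print(order.hand_in())"
```

```text
time: 13.3
tool_pos: [605.5, 20.5, 273.3]
tcp_rot: [-3.139, -0.0, 1.525]
force: [-0.2, 0.3, -0.2]
finger_gap: 0.998
grasp_force: 0.0
the job is handed in; nothing more can be done
None
```

The empty spool's clip was spread with the wedge, drawn off the rod and left standing upright in the tray with the wedge in it; the job was handed in at about 13.3 s, and no verdict came back.

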